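# Let a ratchet dip lift down to its set depth

### The arm

A 6-joint arm with a two-finger parallel gripper is mounted at the origin on a cart in front of the work surface, level with it; the furniture and walls round the work are solid. World frame = base frame: x ahead of the robot, y to its left, z up, the work surface at z = 0. Lengths are in m, angles in rad, forces in N, time in s.
With the tool pointing down it reaches from about 0.325 to 0.85 m from the base axis. Payload 4.4 kg.
Tool frame: the origin (TCP) lies where the fingers leave the gripper's body, on its centre line; the fingertips stand 97 mm ahead of it and the grasp point (between the pads) lies 78 mm ahead of it (robot.nose_length is the distance from the TCP to the fingertips, in m); z points along the fingers, y is the line along which they close (so a half turn about z gives the same grasp; the last joint's range is limited). The gripper opens to 94 mm and grips with 3 to 60 N. Pads are 16 mm wide; open, the fingers measure 119 mm over their backs; the gripper's body (75 mm by 177 mm) begins 78 mm behind the grasp point.
Start: joints at [1.079, 0.207, 1.542, -0, 1.393, -0.15], TCP at [0.192, 0.542, 0.303] pointing down, gripper open.
Joint ranges: [-2.73, 2.73], [-0.86, 2.22], [0.23, 2.46], [-1.11, 4.25], [0.08, 2.63], [-2.82, 2.82]. Speed limits (rad/s): [2.79, 2.79, 3.14, 3.14, 3.14, 3.14].

### API

Orientations are given as a unit quaternion [w, x, y, z].
In Python, from rig import robot, get_image gives the robot as it stands.
- The arm moves only by the tool arm_command, never from a script. Its argument "targets" is a list of rows, each a list of 7 numbers: the shift along the tool's x, y, z in cm, then the turn, a rotation vector about the tool's x, y, z in rad, then the finger opening in cm, from 0 to 9.4. In form: [[tx, ty, tz, rx, ry, rz, fingers], ...]. A call has 1 to 10 rows; each row is the pose to reach, as a shift and turn from the pose commanded when the call began, along the tool's axes at that moment; what a row does not reach only later rows make up. A row lasts 1/12 s, in which the tool goes at most 41.7 mm and 7.16 degrees, less where a joint would pass 70% of its speed; a pose out of reach is approached as far as the arm can. A call with a gripper value outside its range is refused whole. The fingers move at their own pace and stop on an object; the grip force is fixed at half the most. Time passes only in rows, so rows that repeat a pose let the fingers close. It gives the time, the measured TCP pose, the force, the opening and the grip force at its end, in the units of the state.
- robot.read_state(): the state, without advancing time (a new reading comes with each control period).
- get_image(name): name is "side" or "top"; returns a dict with "image" (420x560x3 uint8, red, green, blue), "K" (3x3 intrinsics, pixels), "R" (3x3) and "t" (3): a world point X has camera coordinates R X + t. Camera axes: x right, y down, z forward; pixel columns grow to the right and rows downward; lengths in m; the calibration is good to about 2 mm. A picture is of the moment at which its call begins. There is no depth.
- robot.hand_in(): hands the job in; it is judged then, once.
The state is a dict: "clock": time; "joint_positions": joint angles; "joint_velocities": joint speeds; "effort": joint torques, N m; "eef_pos": TCP position; "ee_rot": TCP orientation; "force": force on the tool from outside, world axes, zero at the start; "torque": the same for the moment, N m; "opening": finger opening in m; "grasp_force": force on a finger pad.
Only numpy, scipy, OpenCV 4.12 (cv2) and the standard library are available. Lean on these libraries where they do the work, as an engineer would, in place of code of your own. Each camera call takes 0.05 s, during which the arm holds its last target. There are 200 camera calls.

### The job

Let the dip lift down to its set depth and leave it locked there: press gently on the screw head on the pawl's tail so that the pawl's nose is lifted clear of the ratchet wheel, hold it clear while the drum turns back under its own load, and let the pawl drop in again so that the lift comes to rest on the notch at which the arm's fin is most nearly level with the finger of the depth index. Never force the pawl against its stop, work the lift by the pawl alone without touching drum, arm or depth index, and leave the things round it where they are.

Things in the scene. Friction and masses are not known exactly. Their poses are not given: they have to be found in the camera images.
- dip_lift: Frame of a small rack-and-pinion dip lift, fixed. Origin: underside of its grey base plate (12 mm thick; x -140 to +70, y -100 to +170 mm in its own frame), z up; the pawl's tail points to its -x. A rack at x -5, y 50 carries an arm over a beaker at y 130, whose load always tries to turn the drum back. A thin post stands at x -48, y 90. Nothing of it is over 210 mm high.
- wheel_hub (a point): Centre of the ratchet wheel: 12 saw teeth, 86 mm across, upright, on a level shaft along the lift's y axis, 100 mm above the bench. The shaft also carries a black hand knob (-y side), the drum and the pinion.
- pawl_tail (a point): Middle of the upper face of the pawl's tail, 142 mm above the bench with the pawl seated, under 136.5 mm with it clear. Right above stands a set screw with a dark knurled head, 20 mm across, 8 mm tall; press on its flat top. That top lies 10 to 30 mm above this point: the screw is set differently each time and not reported, so find it by feel. It does not shift when pressed.
- pawl: Steel rocker 12 mm wide; origin on its level pin, which runs along the lift's y 58 mm from pawl_tail; the nose lies on the wheel 62 mm beyond. Pressing the screw head lifts the nose: 3 N to start, then 5 to 8 N. After about 6.5 mm of travel the nose is clear of the teeth, after 8.5 mm the tail meets a rigid stop. Over 15 N counts as forcing it. Let go, the pawl springs down by itself.
- drum (a joint): How far the drum is turned back, rad, growing as the lift comes down; a tooth is 0.5236 rad. With the pawl held clear it runs back slowly, a tooth in about 1.2 to 2.2 s (the load differs each time); the pawl, once let go, catches the next tooth to come. With the pawl down it cannot turn back. It starts at 0, on a tooth.
- carriage (a joint): How far the rack with its arm has come down, m; tied to the drum: 10 mm a tooth, 0.0191 m per rad.
- fin_mark (a point): Tip of the thin dark fin that points from the arm towards the index post. It moves straight up and down with the arm, 185 mm above the bench when joint carriage is 0.
- index_mark (a point): Tip of the thin dark finger of the depth index, on the steel post close to the arm; set to a different height each time, 15 mm or more below the arm's fin at the start. The set depth is reached when fin_mark is as nearly at the height of index_mark as the 10 mm notches allow (within 7 mm).
- depth_index: The collar on the steel post that carries the index finger, 20 mm across, 12 mm tall, clamped; origin in its middle, on the axis of the post.
- timer: Bystander: flat lab timer 62 x 64 x 19 mm, origin under its middle.
- tape_roll: Bystander: roll of tape, 67 mm across, 19 mm high, lying flat, origin under its middle.
- forceps: Bystander: steel forceps, 129 mm long, lying flat, origin under the middle.
- ink_bottle: Bystander: small bottle, 42 mm across, 77 mm high, origin under its middle.
- wash_bottle: Bystander: wash bottle, 190 mm high, origin under its middle.
- square_tub: Bystander: small empty open tub, 103 x 103 x 46 mm, origin under its middle.

How it is judged:
On the way, in this order (a step that is already met when the one before it is completed fails the run):
1. the pawl is lifted clear of the wheel by the fingers and held (z of pawl_tail in the frame of dip_lift below 0.1365 m and contact force between the fingers and pawl above 1 N), for 0.3 s.
2. the arm's fin has come down to within 7 mm of the height of the index finger (z of fin_mark in the frame of index_mark between -0.007 and 0.007 m), for 0.2 s.
At the end, for the whole second after the job is handed in: The arm's fin stands within 7 mm of the height of the index finger, the pawl is down between two teeth (its tail at least 139 mm above the bench) and the drum stands still (under 0.02 rad/s) (all of step 2 and z of pawl_tail in the frame of dip_lift above 0.139 m and velocity of joint drum between -0.02 and 0.02 rad/s); the robot touches nothing.
It fails at once if the pawl is forced: more than 15 N between robot and pawl (contact force between any of the fingers, the arm and pawl above 15 N).
It fails at once if the robot touches the drum, the arm or the depth index (more than 1 N) (contact force between any of the fingers, the arm and drum above 1 N or contact force between any of the fingers, the arm and carriage above 1 N or contact force between any of the fingers, the arm and depth_index above 1 N).
It fails at once if a bystander is moved more than 30 mm (distance of any of timer, tape_roll, forceps, ink_bottle, wash_bottle, square_tub from where it was at the start of the episode above 0.03 m).
It also fails if it takes over 67 s, if anything falls off the work surface, if the arm or the gripper's body presses on something with over 40 N, if the wrist force passes 120 N, or if a joint passes its speed limit or range.

## Working session

There is one attempt and no reset: what is moved stays moved. The work goes in short steps, Python scripts to look and compute and a tool call to move; the robot and the scene stay as the last step left them, time stands still between calls to the robot, and variables do not carry over. Pictures are saved under pics/ and viewed, at most 10 in all, crops included, and the job is handed in when it is done.

Besides the shell and the picture viewer there is one more tool, called after "Request:" as name(argument=value, ...), one argument or row to a line, values as JSON. arm_command: Moves the arm, as the interface text tells. Its arguments: {"type":"object","properties":{"targets":{"type":"array","items":{"type":"array","items":{"type":"number"}}}},"required":["targets"]}

```bash
mkdir -p pics; cat > h.py <<'E'
import numpy as np,cv2
from rig import robot,get_image
def ray(c,u,v):
    d=c['R'].T@np.linalg.inv(c['K'])@np.array([u,v,1.]);return -c['R'].T@c['t'],d/np.linalg.norm(d)
def onz(c,u,v,z):
    o,d=ray(c,u,v);return o+d*(z-o[2])/d[2]
def tri(c1,p1,c2,p2):
    o,d=ray(c1,*p1);q,e=ray(c2,*p2);s=np.linalg.lstsq(np.c_[d,-e],q-o,rcond=None)[0]
    a=o+s[0]*d;b=q+s[1]*e;return (a+b)/2,np.linalg.norm(a-b)
def proj(c,X):
    p=c['K']@(c['R']@np.array(X)+c['t']);return p[:2]/p[2]
E
python3 - <<'E'
from h import *
import pickle
C={n:get_image(n) for n in('side','top')}
pickle.dump(C,open('c0.pkl','wb'))
for n,c in C.items():
    cv2.imwrite(f'pics/{n}0.png',cv2.resize(c['image'][:,:,::-1],(800,600),interpolation=cv2.INTER_CUBIC));print(n,-c['R'].T@c['t'],c['K'][0,0])
print(robot.read_state())
E
```

```text
side [ 0.08551886 -1.3458178   0.7654611 ] 500.1286954886982
top [ 0.49599485 -0.06171757  1.1846071 ] 418.60246730050045
{'clock': 0.1, 'joint_positions': array([ 1.07950274e+00,  2.07345806e-01,  1.54273878e+00,  5.29726672e-06,
        1.39346798e+00, -1.50527373e-01]), 'joint_velocities': array([ 0.00125052, -0.00172272, -0.00459341, -0.00053219,  0.0005038 ,
       -0.00064021]), 'effort': array([-6.58070530e-04, -3.71863961e+01, -2.82292092e+01,  7.00314576e-02,
        3.12240631e-02, -5.49384674e-05]), 'eef_pos': array([0.19195762, 0.54148522, 0.30163475]), 'ee_rot': array([-3.11581031e-04,  1.69560300e-01,  9.85519327e-01, -9.29103477e-04]), 'force': array([0.29568701, 0.59985008, 0.11816751]), 'torque': array([ 0.00928237, -0.04004321, -0.03542262]), 'grasp_force': 0.0, 'opening': 0.09388228594715102}
```

View pics/side0.png

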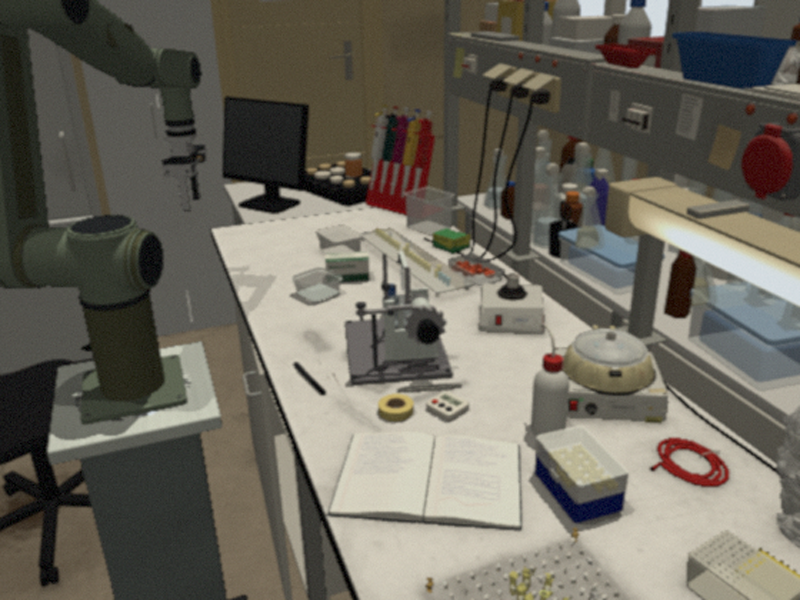

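View pics/top0.png

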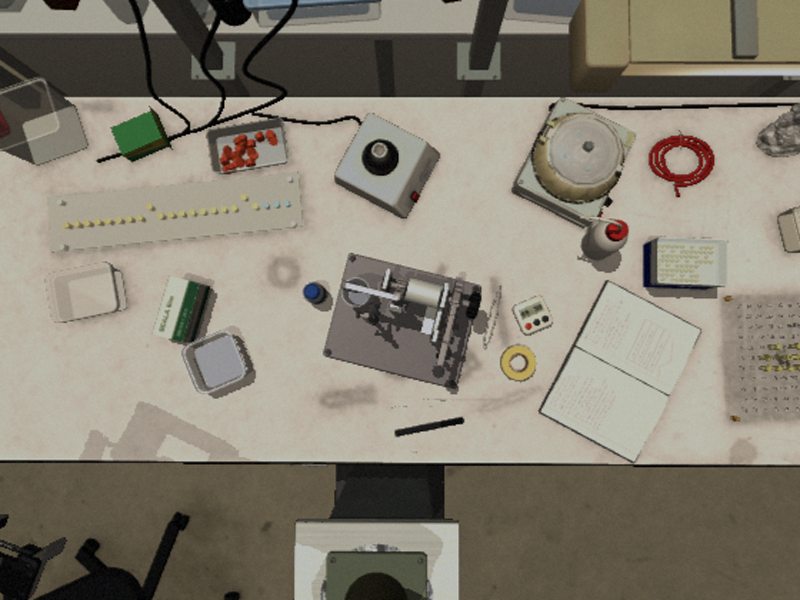

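Side view: the lift is at about (400,340) of the 800-px picture. In the top view its plate has corners near (350,255), (480,290), (455,390), (325,355), with the knob on the right (-y) and the tail towards the robot. I'll zoom in on both.

```bash
python3 - <<'E'
from h import *
import pickle
C=pickle.load(open('c0.pkl','rb'))
# side crop cols 235-325, rows 175-275 ; top crop cols 220-345 rows 170-280
for n,(x0,y0,w,h,s) in {'side':(235,175,90,100,6),'top':(222,172,120,105,5.7)}.items():
    cv2.imwrite(f'pics/{n}z.png',cv2.resize(C[n]['image'][y0:y0+h,x0:x0+w,::-1],None,fx=s,fy=s,interpolation=cv2.INTER_CUBIC))
c=C['top']
for u,v in [(350,255),(480,290),(455,390),(325,355)]: print(onz(c,u*.7,v*.7,.012))
E
```

```text
[0.67015738 0.05489301 0.012     ]
[ 0.60168293 -0.20168162  0.012     ]
[ 0.40628842 -0.15231409  0.012     ]
[0.47287904 0.101683   0.012     ]
```

View pics/sidez.png

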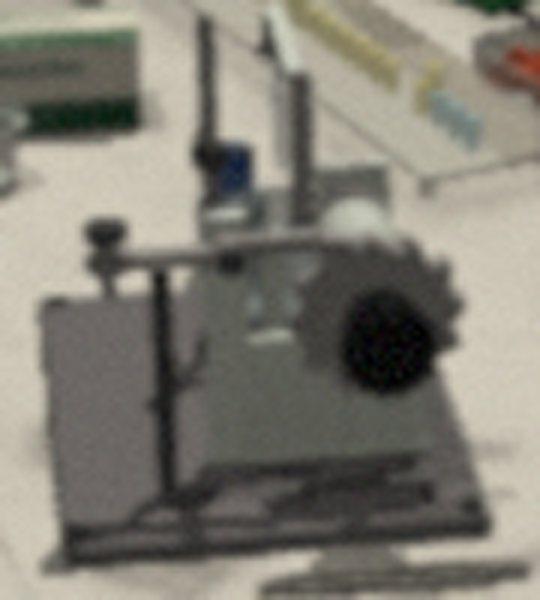

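View pics/topz.png

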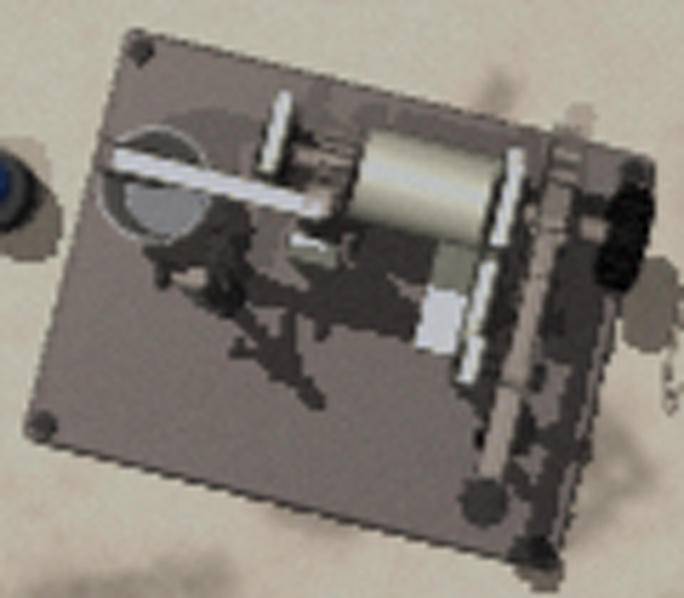

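Screw head centre: side (105,233) in the zoom, top (485,501) in the zoom. Fin near side zoom (265,40), index collar near (210,155). Plate corners in the top zoom are (130,28), (655,158), (560,575), (28,440).

```bash
python3 - <<'E'
from h import *
import pickle
C=pickle.load(open('c0.pkl','rb'));s,t=C['side'],C['top']
S=lambda u,v:((u+.5)/6+235-.5,(v+.5)/6+175-.5)
T=lambda u,v:((u+.5)/5.7+222-.5,(v+.5)/5.7+172-.5)
W=np.array([onz(t,*T(*p),.012)[:2] for p in[(130,28),(655,158),(560,575),(28,440)]])
L=np.array([(70,170),(70,-100),(-140,-100),(-140,170)])/1e3
A,B=L-L.mean(0),W-W.mean(0)
th=np.arctan2((A[:,0]*B[:,1]-A[:,1]*B[:,0]).sum(),(A*B).sum());R=np.array([[np.cos(th),-np.sin(th)],[np.sin(th),np.cos(th)]])
o=W.mean(0)-R@L.mean(0);res=W-(L@R.T+o);print('o',o,'yaw',th,'res',res.round(4).tolist())
np.savez('lift.npz',o=o,R=R,th=th)
X,g=tri(s,S(105,233),t,T(485,501));print('head',X,g,'lift',R.T@(X[:2]-o))
w=lambda x,y,z:np.r_[R@[x,y]+o,z]
for nm,x,y,z in[('post',-.048,.09,.2),('post',-.048,.09,.15),('post',-.048,.09,.1),('arm185',-.005,.09,.185),('fin?',-.02,.09,.185),('hub',0,-.03,.1)]:
  a=proj(s,w(x,y,z));b=proj(t,w(x,y,z));print(nm,z,(a-[234.5,174.5])*6,(b-[221.5,171.5])*5.7)
E
```

```text
o [ 0.56778263 -0.09172801] yaw -0.2364681235957314 res [[0.0002, -0.0005], [-0.0003, 0.0022], [-0.0005, 0.0001], [0.0006, -0.0019]]
head [ 0.44938027 -0.11237091  0.1532382 ] 0.0008713264616724987 lift [-0.11027137 -0.04780662]
post 0.2 [205.14440792  27.34797581] [201.89443783 280.3226129 ]
post 0.15 [207.96924024 117.16335937] [209.88144114 285.7572079 ]
post 0.1 [210.72073774 204.64706661] [217.13458741 290.6924647 ]
arm185 0.185 [289.13005808  49.21744237] [229.18393199 182.82331589]
fin? 0.185 [260.19026089  51.07138503] [220.54504323 217.36052259]
hub 0.1 [333.147712   300.11676215] [498.36693114 251.16725581]
```

Request:
arm_command(
  targets=[
    [0, 0, -3, 0, 0, 0, 5],
    [-1.5, -2, -6, 0, 0, 0, 0],
    [-4, -5, -7, 0, 0, 0, 0],
    [-7, -8, -7, 0, 0, 0, 0],
    [-10, -11, -7, 0, 0, 0, 0],
    [-13, -14.5, -7, 0, 0, 0, 0],
    [-16, -18, -7, 0, 0, 0, 0],
    [-19, -21, -7, 0, 0, 0, 0],
    [-22, -24.5, -7, 0, 0, 0, 0],
    [-24, -27, -7, 0, 0, 0, 0],
  ],
)

```text
clock: 0.93
eef_pos: [0.3261, 0.2109, 0.3724]
ee_rot: [0.0, 0.169, 0.986, -0.0]
force: [1.3, 0.1, 0.1]
opening: 0.0306
grasp_force: 0.0
```

Request:
arm_command(
  targets=[
    [-2.5, -3, 0, 0, 0, 0, 0],
    [-5, -6, 0, 0, 0, 0, 0],
    [-8, -9, 0, 0, 0, 0, 0],
    [-11, -12.5, 0, 0, 0, 0, 0],
    [-14, -16, 0, 0, 0, 0, 0],
    [-17, -20, 0, 0, 0, 0, 0],
    [-20, -23.5, 0, 0, 0, 0, 0],
    [-21.5, -25.5, 0, 0, 0, 0, 0],
    [-22.1, -26, 0, 0, 0, 0, 0],
    [-22.1, -26, 0, 0, 0, 0, 0],
  ],
)

```text
clock: 1.77
eef_pos: [0.448, -0.1089, 0.3719]
ee_rot: [-0.001, 0.172, 0.985, -0.0]
force: [0.1, 0.2, 0.3]
opening: 0.0004
grasp_force: 0.0
```

Request:
arm_command(
  targets=[
    [0, 0, 0, 0, 0, 0, 0],
    [0, 0, 0, 0, 0, 0, 0],
    [0, 0, 0, 0, 0, 0, 0],
  ],
)

```text
clock: 2.02
eef_pos: [0.4471, -0.1045, 0.3726]
ee_rot: [-0.0, 0.169, 0.986, 0.0]
force: [0.1, 0.5, -0.7]
opening: 0.0007
grasp_force: 0.0
```

Request:
arm_command(
  targets=[
    [-0.5, -0.7, 2, 0, 0, 0, 0],
    [-0.5, -0.7, 4.5, 0, 0, 0, 0],
    [-0.5, -0.7, 7, 0, 0, 0, 0],
    [-0.5, -0.7, 8.5, 0, 0, 0, 0],
    [-0.5, -0.7, 9.5, 0, 0, 0, 0],
    [-0.5, -0.7, 9.5, 0, 0, 0, 0],
    [-0.5, -0.7, 9.5, 0, 0, 0, 0],
  ],
)

```text
clock: 2.6
eef_pos: [0.4499, -0.1136, 0.2779]
ee_rot: [0.0, 0.169, 0.986, 0.0]
force: [1.4, 0.0, 0.7]
opening: 0.0006
grasp_force: 0.0
```

```bash
python3 - <<'E'
from h import *
c=get_image('side');d=get_image('top')
a=cv2.resize(c['image'][145:245,230:310,::-1],None,fx=5,fy=5,interpolation=cv2.INTER_CUBIC)
b=cv2.resize(d['image'][225:285,270:330,::-1],(500,500),interpolation=cv2.INTER_CUBIC)[:, :300]
cv2.imwrite('pics/a1.png',np.hstack([a,b]))
s=robot.read_state();print(s['eef_pos'],s['force'])
E
```

```text
[ 0.45069921 -0.11433079  0.27921685] [-0.19136006  0.26477021 -0.10181684]
```

View pics/a1.png

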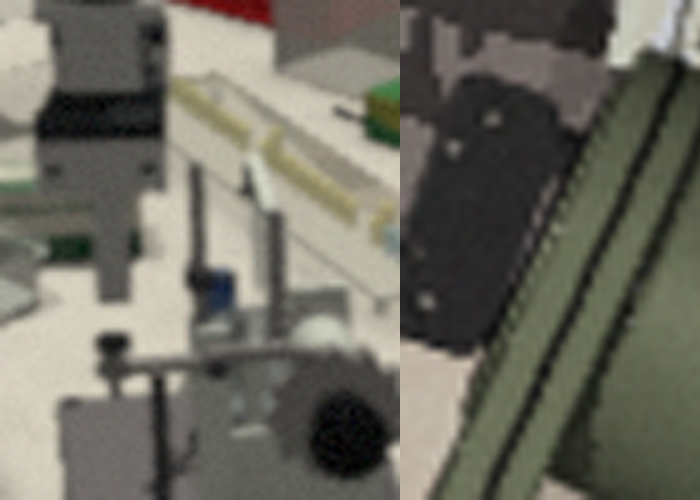

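The fingertips (113,300) stand straight above the screw head (113,343), about 23 mm clear. Fin near (250,190), collar near (200,280). Next I feel downward for the head.

Request:
arm_command(
  targets=[
    [0, 0, 0.8, 0, 0, 0, 0],
    [0, 0, 1.4, 0, 0, 0, 0],
    [0, 0, 1.7, 0, 0, 0, 0],
    [0, 0, 1.7, 0, 0, 0, 0],
    [0, 0, 1.7, 0, 0, 0, 0],
  ],
)

```text
clock: 3.12
eef_pos: [0.4497, -0.1144, 0.2603]
ee_rot: [-0.0, 0.17, 0.986, 0.0]
force: [0.3, -0.1, 0.0]
opening: 0.0005
grasp_force: 0.0
```

Request:
arm_command(
  targets=[
    [0, 0, 0.1, 0, 0, 0, 0],
    [0, 0, 0.2, 0, 0, 0, 0],
    [0, 0, 0.2, 0, 0, 0, 0],
  ],
)

```text
clock: 3.37
eef_pos: [0.4499, -0.1145, 0.2586]
ee_rot: [-0.0, 0.17, 0.986, 0.0]
force: [0.4, -0.6, 0.5]
opening: 0.0004
grasp_force: 0.0
```

Request:
arm_command(
  targets=[
    [0, 0, 0.1, 0, 0, 0, 0],
    [0, 0, 0.1, 0, 0, 0, 0],
    [0, 0, 0.1, 0, 0, 0, 0],
  ],
)

```text
clock: 3.62
eef_pos: [0.4499, -0.1144, 0.2576]
ee_rot: [-0.0, 0.17, 0.986, 0.0]
force: [-1.2, -0.3, 0.0]
opening: 0.0004
grasp_force: 0.0
```

Request:
arm_command(
  targets=[
    [0, 0, 0.1, 0, 0, 0, 0],
    [0, 0, 0.1, 0, 0, 0, 0],
    [0, 0, 0.1, 0, 0, 0, 0],
  ],
)

```text
clock: 3.87
eef_pos: [0.4499, -0.1144, 0.2566]
ee_rot: [-0.0, 0.17, 0.986, 0.0]
force: [0.1, 1.0, 0.4]
opening: 0.0003
grasp_force: 0.0
```

Request:
arm_command(
  targets=[
    [0, 0, 0.1, 0, 0, 0, 0],
    [0, 0, 0.1, 0, 0, 0, 0],
    [0, 0, 0.1, 0, 0, 0, 0],
  ],
)

```text
clock: 4.12
eef_pos: [0.4499, -0.1144, 0.2556]
ee_rot: [-0.0, 0.17, 0.986, 0.0]
force: [0.6, 0.1, 1.0]
opening: 0.0004
grasp_force: 0.0
```

Request:
arm_command(
  targets=[
    [0, 0, 0.1, 0, 0, 0, 0],
    [0, 0, 0.1, 0, 0, 0, 0],
    [0, 0, 0.1, 0, 0, 0, 0],
  ],
)

```text
clock: 4.37
eef_pos: [0.4499, -0.1144, 0.255]
ee_rot: [0.0, 0.17, 0.986, -0.0]
force: [-1.9, -0.4, 3.7]
opening: 0.0007
grasp_force: 1.8
```

Request:
arm_command(
  targets=[
    [0, 0, 0.1, 0, 0, 0, 0],
    [0, 0, 0.1, 0, 0, 0, 0],
    [0, 0, 0.1, 0, 0, 0, 0],
  ],
)

```text
clock: 4.62
eef_pos: [0.4498, -0.1144, 0.2542]
ee_rot: [-0.0, 0.17, 0.986, -0.0]
force: [-2.7, 0.8, 5.1]
opening: 0.0003
grasp_force: 2.8
```

Request:
arm_command(
  targets=[
    [0, 0, 0.15, 0, 0, 0, 0],
    [0, 0, 0.3, 0, 0, 0, 0],
    [0, 0, 0.4, 0, 0, 0, 0],
    [0, 0, 0.4, 0, 0, 0, 0],
  ],
)

```text
clock: 4.95
eef_pos: [0.4491, -0.1142, 0.2498]
ee_rot: [-0.001, 0.169, 0.986, 0.0]
force: [-3.2, 1.3, 6.0]
opening: 0.0003
grasp_force: 2.6
```

Request:
arm_command(
  targets=[
    [0, 0, 0.05, 0, 0, 0, 0],
    [0, 0, 0.1, 0, 0, 0, 0],
    [0, 0, 0.1, 0, 0, 0, 0],
  ],
)

```text
clock: 5.2
eef_pos: [0.4491, -0.1142, 0.2488]
ee_rot: [-0.001, 0.169, 0.986, 0.0]
force: [-4.3, 1.1, 6.0]
opening: 0.0005
grasp_force: 3.2
```

Request:
arm_command(
  targets=[
    [0, 0, 0.05, 0, 0, 0, 0],
    [0, 0, 0.08, 0, 0, 0, 0],
    [0, 0, 0.08, 0, 0, 0, 0],
    [0, 0, 0.08, 0, 0, 0, 0],
    [0, 0, 0.08, 0, 0, 0, 0],
    [0, 0, 0.08, 0, 0, 0, 0],
    [0, 0, 0.08, 0, 0, 0, 0],
  ],
)

```text
clock: 5.78
eef_pos: [0.4491, -0.1142, 0.2482]
ee_rot: [-0.001, 0.17, 0.986, 0.0]
force: [-4.4, 0.5, 6.8]
opening: 0.0005
grasp_force: 3.4
```

```bash
python3 - <<'E'
from h import *
import pickle
c0=pickle.load(open('c0.pkl','rb'))['side']['image'].astype(int);c=get_image('side')['image'];s=robot.read_state();print(s['clock'],s['eef_pos'],s['force'])
# rows of the arm/fin region
D=np.abs(c.astype(int)-c0).sum(2)[170:215,265:290]
print((D>90).sum());
for r in range(172,192): print(r,c0[r,274:290].mean(1).astype(int) if 0 else c0[r,272:290].mean(-1).astype(int),c[r,272:290].mean(-1).astype(int))
E
```

```text
5.8333 [ 0.44906556 -0.11420553  0.24817519] [-5.20181025  0.5944191   6.9302854 ]
54
172 [167 160 153 141 125 121 122 137 156 168 169 157 136 128 134 136 138 135] [176 163 156 149 132 127 125 142 162 176 175 160 141 132 139 143 144 138]
173 [174 170 168 157 141 136 126 138 160 164 156 141 128 126 142 152 147 141] [177 180 173 164 148 136 128 144 165 169 163 147 131 132 148 155 154 150]
174 [172 174 173 169 162 148 135 146 162 161 142 129 119 124 144 161 160 150] [180 180 178 173 165 154 140 149 165 166 146 133 125 131 149 171 166 155]
175 [173 172 170 174 170 160 156 162 175 165 145 120 115 122 140 157 164 159] [179 179 180 180 175 169 157 164 176 165 140 125 123 127 143 165 171 162]
176 [174 173 173 170 171 171 168 175 190 186 158 128 116 121 136 151 154 157] [179 180 179 176 176 176 176 176 180 164 142 125 122 126 141 155 163 163]
177 [172 173 172 174 173 165 154 162 189 192 173 137 120 120 125 128 139 151] [177 181 178 178 179 177 178 180 179 173 151 128 125 126 126 136 143 155]
178 [166 175 173 175 175 170 142 128 167 194 185 152 126 120 119 115 130 140] [175 179 179 176 180 178
[... 1325 characters left out ...]
0 132 164 173 172] [182 185 182 180 175 172 166 157 133 132 171 199 195 183 177 179 179 177]
188 [183 186 185 178 174 169 165 163 146 124 116  90  72  76 111 148 168 172] [191 195 191 184 180 173 174 168 146 124 149 179 174 169 166 176 180 178]
189 [187 193 188 182 178 173 168 158 141 134 128  97  70  67 100 144 173 176] [194 197 194 190 184 177 172 165 141 118 121 130 122 118 142 166 181 179]
190 [188 192 190 187 180 177 170 162 142 131 124 100  71  68 100 143 164 173] [195 195 194 193 186 185 175 167 143 128 116  96  77  84 116 156 175 178]
191 [188 191 191 187 187 185 180 166 140 123 121  97  72  73 103 135 156 168] [190 198 197 197 192 188 184 172 149 128 122  99  70  72 105 140 161 172]
```

The drum runs: the fin has moved about 2 px, roughly 6 mm, at 6.9 N and clear of the stop. The fin still has far to go, so I hold for about a tooth and then let the pawl in.

Request:
arm_command(
  targets=[
    [0, 0, 0, 0, 0, 0, 0],
    [0, 0, 0, 0, 0, 0, 0],
    [0, 0, 0, 0, 0, 0, 0],
    [0, 0, 0, 0, 0, 0, 0],
    [0, 0, 0, 0, 0, 0, 0],
    [0, 0, 0, 0, 0, 0, 0],
    [0, 0, -0.3, 0, 0, 0, 0],
    [0, 0, -0.7, 0, 0, 0, 0],
    [0, 0, -1.0, 0, 0, 0, 0],
    [0, 0, -1.0, 0, 0, 0, 0],
  ],
)

```text
clock: 6.67
eef_pos: [0.4504, -0.1146, 0.2585]
ee_rot: [0.001, 0.17, 0.986, -0.0]
force: [-0.6, -0.1, -1.1]
opening: 0.0003
grasp_force: 0.0
```

Request:
arm_command(
  targets=[
    [0, 0, 0, 0, 0, 0, 0],
    [0, 0, 0, 0, 0, 0, 0],
    [0, 0, 0, 0, 0, 0, 0],
    [0, 0, 0, 0, 0, 0, 0],
    [0, 0, 0, 0, 0, 0, 0],
    [0, 0, 0, 0, 0, 0, 0],
    [0, 0, 0, 0, 0, 0, 0],
    [0, 0, 0, 0, 0, 0, 0],
    [0, 0, 0, 0, 0, 0, 0],
    [0, 0, 0, 0, 0, 0, 0],
  ],
)

```text
clock: 7.5
eef_pos: [0.4499, -0.1144, 0.2579]
ee_rot: [0.0, 0.17, 0.986, -0.0]
force: [0.5, -0.0, 0.3]
opening: 0.0002
grasp_force: 0.0
```

```bash
python3 - <<'E'
from h import *
import pickle
c0=pickle.load(open('c0.pkl','rb'))['side']['image']
c=np.mean([get_image('side')['image'] for _ in range(6)],0).astype(np.uint8);s=robot.read_state();print(s['clock'],s['eef_pos'],s['force'])
np.save('n1.npy',c)
f=lambda i:cv2.resize(i[172:217,262:292,::-1],None,fx=13,fy=13,interpolation=cv2.INTER_NEAREST)
cv2.imwrite('pics/f1.png',np.hstack([f(c0),f(c)]))
for r in range(182,194): print(r,c[r,268:290].mean(-1).astype(int))
E
```

```text
7.8 [ 0.44992016 -0.11442022  0.25786619] [ 1.31516538  0.141933   -0.00872345]
182 [ 92  70 105 152 174 172 160 156 161 165 138 119 166 198 193 179 178 177
 174 168 158 141]
183 [ 97  68  99 146 174 178 175 169 163 153 125  99 151 196 199 189 179 177
 177 177 168 158]
184 [100  70  99 146 173 178 177 178 173 154 117  87 134 185 202 193 181 178
 179 179 176 174]
185 [100  69 102 149 175 179 177 176 173 154 115  80 109 168 199 197 185 178
 178 179 178 177]
186 [101  71 106 153 181 181 177 175 164 135  93  67  88 152 196 202 191 180
 177 177 179 178]
187 [101  70 107 158 185 186 183 179 168 140 108  94  92 141 188 202 195 181
 178 178 179 178]
188 [105  71 108 160 192 193 189 183 178 166 152 146 125 131 170 199 194 180
 177 179 179 178]
189 [113  75 109 163 193 195 194 189 183 179 171 163 141 123 157 187 182 167
 167 175 178 179]
190 [117  78 106 160 194 197 196 192 188 183 176 167 141 120 137 157 148 139
 148 166 174 178]
191 [118  73  98 156 193 199 197 194 192 189 183 171 145 118 111 110  98 100
 127 152 164 171]
192 [118  72  93 155 193 200 197 195 193 192 188 178 152 127 109  87  71  76
 108 145 159 158]
193 [117  73  92 153 194 200 197 196 196 194 192 184 160 135 121  95  71  71
 101 147 168 161]
```

View pics/f1.png

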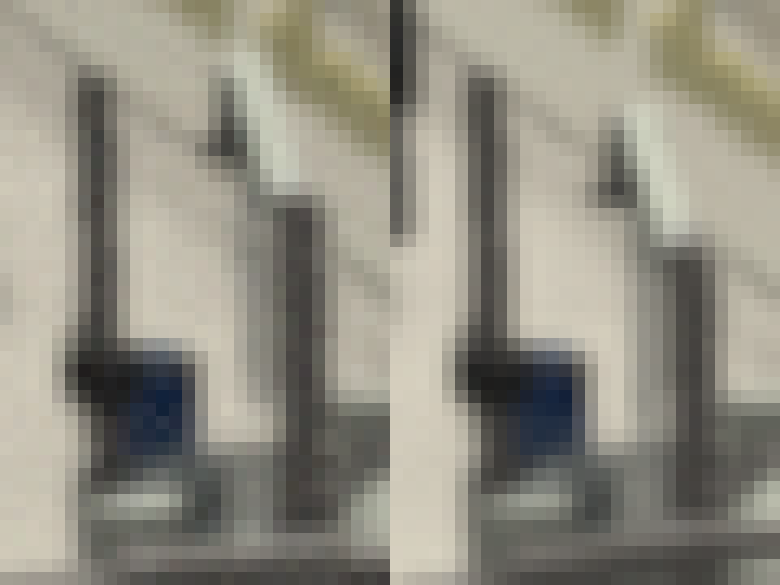

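Left is the start, right is now, one notch down: the fin is at row 186.1 against 182.7. The collar is at row ≈200.4, which gives z ≈ 0.128, so about 6 notches in all. Going on for about two more.

Request:
arm_command(
  targets=[
    [0, 0, 0.2, 0, 0, 0, 0],
    [0, 0, 0.4, 0, 0, 0, 0],
    [0, 0, 0.6, 0, 0, 0, 0],
    [0, 0, 0.75, 0, 0, 0, 0],
    [0, 0, 0.9, 0, 0, 0, 0],
    [0, 0, 1.0, 0, 0, 0, 0],
    [0, 0, 1.0, 0, 0, 0, 0],
    [0, 0, 1.0, 0, 0, 0, 0],
    [0, 0, 1.0, 0, 0, 0, 0],
    [0, 0, 1.0, 0, 0, 0, 0],
  ],
)

```text
clock: 8.63
eef_pos: [0.4497, -0.1144, 0.2486]
ee_rot: [-0.0, 0.17, 0.986, -0.0]
force: [-3.6, 1.3, 5.8]
opening: 0.0001
grasp_force: 3.1
```

Request:
arm_command(
  targets=[
    [0, 0, 0, 0, 0, 0, 0],
    [0, 0, 0, 0, 0, 0, 0],
    [0, 0, 0, 0, 0, 0, 0],
    [0, 0, 0, 0, 0, 0, 0],
    [0, 0, 0, 0, 0, 0, 0],
    [0, 0, 0, 0, 0, 0, 0],
    [0, 0, 0, 0, 0, 0, 0],
  ],
)

```text
clock: 9.22
eef_pos: [0.4497, -0.1144, 0.2486]
ee_rot: [-0.0, 0.17, 0.986, -0.0]
force: [-3.3, 1.1, 5.0]
opening: 0.0004
grasp_force: 3.1
```

```bash
cat > fin.py <<'E'
from h import *
import pickle
def sh(c):
    c0=pickle.load(open('c0.pkl','rb'))['side']['image']
    T=cv2.cvtColor(c0,cv2.COLOR_RGB2GRAY).astype(np.float32)[179:191,276:289]
    m=cv2.matchTemplate(cv2.cvtColor(c,cv2.COLOR_RGB2GRAY).astype(np.float32)[179:215,276:289],T,cv2.TM_CCOEFF_NORMED)[:,0]
    i=int(m.argmax());d=0
    if 0<i<len(m)-1:d=(m[i-1]-m[i+1])/(2*(m[i-1]-2*m[i]+m[i+1]))
    return i+d,m[i]
E
python3 - <<'E'
from fin import *
c=get_image('side')['image'];s=robot.read_state();print(s['clock'],s['eef_pos'],s['force'],sh(c),sh(np.load('n1.npy')))
E
```

```text
9.2667 [ 0.44968793 -0.11437531  0.24865314] [-3.87382055  1.66626914  6.64643721] (np.float32(5.629478), np.float32(0.91333467)) (np.float32(3.317752), np.float32(0.9362899))
```

Request:
arm_command(
  targets=[
    [0, 0, 0, 0, 0, 0, 0],
    [0, 0, 0, 0, 0, 0, 0],
    [0, 0, 0, 0, 0, 0, 0],
    [0, 0, 0, 0, 0, 0, 0],
    [0, 0, 0, 0, 0, 0, 0],
    [0, 0, -0.3, 0, 0, 0, 0],
    [0, 0, -0.7, 0, 0, 0, 0],
    [0, 0, -1.0, 0, 0, 0, 0],
    [0, 0, -1.0, 0, 0, 0, 0],
    [0, 0, -1.0, 0, 0, 0, 0],
  ],
)

```text
clock: 10.1
eef_pos: [0.45, -0.1145, 0.2579]
ee_rot: [0.0, 0.17, 0.986, -0.0]
force: [0.9, -1.2, -0.8]
opening: 0.0005
grasp_force: 0.0
```

Request:
arm_command(
  targets=[
    [0, 0, 0, 0, 0, 0, 0],
    [0, 0, 0, 0, 0, 0, 0],
    [0, 0, 0, 0, 0, 0, 0],
    [0, 0, 0, 0, 0, 0, 0],
    [0, 0, 0, 0, 0, 0, 0],
    [0, 0, 0, 0, 0, 0, 0],
    [0, 0, 0, 0, 0, 0, 0],
    [0, 0, 0, 0, 0, 0, 0],
    [0, 0, 0, 0, 0, 0, 0],
    [0, 0, 0, 0, 0, 0, 0],
  ],
)

```text
clock: 10.93
eef_pos: [0.4499, -0.1144, 0.2578]
ee_rot: [0.0, 0.17, 0.986, -0.0]
force: [0.4, -0.7, -0.9]
opening: 0.0004
grasp_force: 0.0
```

```bash
python3 - <<'E'
from fin import *
c=np.mean([get_image('side')['image'] for _ in range(6)],0).astype(np.uint8);np.save('n3.npy',c);print(sh(c))
f=lambda i:cv2.resize(i[172:217,262:292,::-1],None,fx=13,fy=13,interpolation=cv2.INTER_NEAREST)
cv2.imwrite('pics/f3.png',np.hstack([f(np.load('n1.npy')),f(c)]))
for r in range(195,207): print(r,*[tuple(x) for x in c[r,266:280].tolist()])
print(robot.read_state()['eef_pos'],robot.read_state()['clock'])
E
```

```text
(np.float32(8.556856), np.float32(0.88318324))
195 (203, 197, 181) (176, 171, 157) (120, 115, 107) (74, 72, 68) (99, 96, 89) (159, 154, 142) (202, 196, 180) (208, 202, 185) (206, 200, 184) (206, 201, 184) (203, 198, 181) (203, 197, 181) (204, 198, 182) (199, 193, 177)
196 (202, 196, 180) (170, 165, 151) (107, 103, 96) (70, 67, 64) (99, 95, 89) (161, 155, 143) (203, 196, 181) (210, 204, 187) (207, 201, 184) (207, 201, 184) (207, 201, 184) (206, 200, 184) (208, 202, 185) (202, 197, 180)
197 (194, 188, 172) (148, 143, 132) (87, 85, 80) (64, 63, 60) (94, 92, 85) (153, 149, 137) (195, 188, 173) (202, 196, 182) (203, 197, 183) (203, 198, 183) (206, 201, 185) (210, 204, 187) (210, 204, 187) (205, 199, 182)
198 (181, 175, 162) (126, 123, 113) (73, 71, 67) (61, 59, 56) (75, 74, 69) (110, 107, 100) (139, 137, 129) (152, 151, 147) (153, 154, 152) (165, 164, 159) (185, 181, 170) (203, 196, 180) (211, 204, 188) (207, 200, 184)
199 (170, 165, 152) (99, 97, 91) (52, 51, 49) (50, 49, 47) (54, 53, 51) (61, 62, 59) (77, 77, 79) (85, 89, 97) (91, 97, 107) (101, 104, 108) (133, 131, 125) (178, 172, 159)
[... 790 characters left out ...]
 147, 139) (202, 196, 180) (205, 199, 184)
204 (205, 200, 183) (185, 179, 165) (133, 129, 119) (77, 75, 70) (57, 56, 54) (48, 51, 57) (40, 49, 65) (34, 47, 66) (32, 46, 65) (36, 49, 68) (73, 77, 87) (149, 146, 140) (198, 191, 177) (202, 196, 181)
205 (206, 199, 183) (190, 184, 169) (142, 139, 127) (84, 81, 75) (61, 60, 59) (52, 55, 60) (41, 51, 66) (35, 46, 65) (36, 48, 65) (41, 52, 69) (76, 81, 89) (142, 140, 135) (188, 182, 169) (192, 187, 172)
206 (204, 198, 182) (192, 188, 172) (151, 147, 135) (91, 88, 83) (63, 60, 59) (54, 56, 61) (41, 51, 64) (42, 52, 68) (52, 60, 72) (58, 67, 77) (78, 83, 88) (121, 121, 118) (152, 150, 141) (153, 151, 141)
[ 0.44990261 -0.11443364  0.25784528] 11.2333
```

View pics/f3.png

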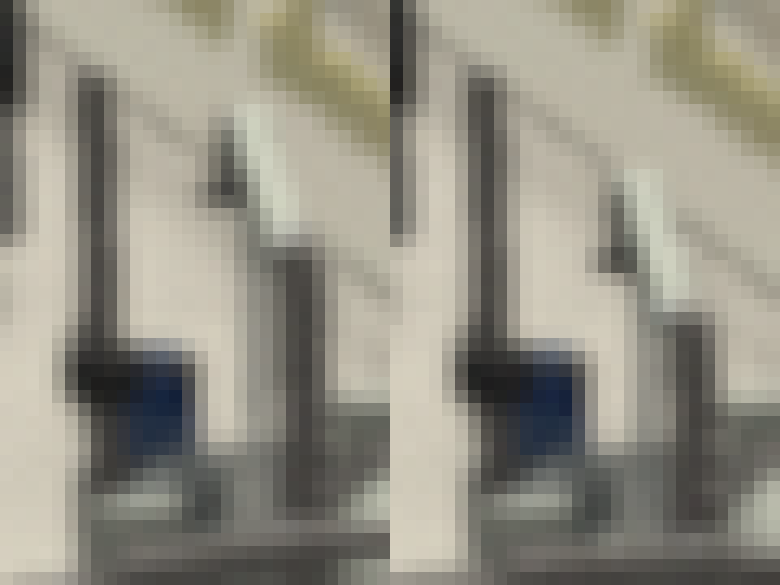

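Fin now at row ≈191.3, index collar centre at row ≈200.5. The finger lies over the blue bottle cap at about the same row. Next I check the notch count precisely.

```bash
python3 - <<'E'
from fin import *
c0=pickle.load(open('c0.pkl','rb'))['side'];L=np.load('lift.npz');z=np.load
w=lambda x,y,z:np.r_[L['R']@[x,y]+L['o'],z]
live=get_image('side')['image']
for n,c in(('c0',c0['image']),('n1',z('n1.npy')),('n3',z('n3.npy')),('live',live)):
    g=c.mean(2)
    a=np.clip(g[178:200,282:286].mean(1),70,170) # rod top edge 50% crossing
    i=np.where((a[:-1]>120)&(a[1:]<=120))[0]; e=[178+k+(a[k]-120)/(a[k]-a[k+1]) for k in i]
    q=np.clip(150-g[176:200,276:279],0,None).sum(1); k=q.argmax(); j=np.arange(k-1,k+2); cf=np.polyfit(j,q[j],2)
    print(n,'rod',np.round(e,2),'fin',round(176-cf[1]/2/cf[0],2))
for k in range(0,8): print(k,proj(c0,w(-.02,.09,.185-.01*k)).round(2),proj(c0,w(-.005,.05,.2-.01*k)).round(2))
for zz in(.125,.13,.135):print(zz,proj(c0,w(-.048,.09,zz)).round(2),proj(c0,w(-.03,.09,zz)).round(2))
E
```

```text
c0 rod [186.87] fin 182.86
n1 rod [190.64] fin 186.14
n3 rod [195.99] fin 191.59
live rod [195.96] fin 191.61
0 [277.87 183.01] [284.28 183.01]
1 [277.94 186.01] [284.33 186.09]
2 [278.01 188.99] [284.39 189.15]
3 [278.07 191.96] [284.44 192.2 ]
4 [278.14 194.91] [284.49 195.22]
5 [278.21 197.84] [284.55 198.24]
6 [278.28 200.76] [284.6  201.23]
7 [278.35 203.66] [284.65 204.21]
0.125 [269.39 201.37] [275.11 200.98]
0.13 [269.35 199.91] [275.07 199.52]
0.135 [269.3  198.44] [275.03 198.05]
```

Notch 3 is confirmed. The index comes out at z ≈ 0.127, so the target is notch 6 at 0.125. Repeating the same press gives 2 more.

Request:
arm_command(
  targets=[
    [0, 0, 0.2, 0, 0, 0, 0],
    [0, 0, 0.4, 0, 0, 0, 0],
    [0, 0, 0.6, 0, 0, 0, 0],
    [0, 0, 0.75, 0, 0, 0, 0],
    [0, 0, 0.9, 0, 0, 0, 0],
    [0, 0, 1.0, 0, 0, 0, 0],
    [0, 0, 1.0, 0, 0, 0, 0],
    [0, 0, 1.0, 0, 0, 0, 0],
    [0, 0, 1.0, 0, 0, 0, 0],
    [0, 0, 1.0, 0, 0, 0, 0],
  ],
)

```text
clock: 12.12
eef_pos: [0.4489, -0.1142, 0.2482]
ee_rot: [-0.002, 0.169, 0.986, 0.0]
force: [-6.2, 1.7, 5.8]
opening: 0.0007
grasp_force: 3.4
```

Request:
arm_command(
  targets=[
    [0, 0, 0, 0, 0, 0, 0],
    [0, 0, 0, 0, 0, 0, 0],
    [0, 0, 0, 0, 0, 0, 0],
    [0, 0, 0, 0, 0, 0, 0],
    [0, 0, 0, 0, 0, 0, 0],
    [0, 0, 0, 0, 0, 0, 0],
    [0, 0, 0, 0, 0, 0, 0],
  ],
)

```text
clock: 12.7
eef_pos: [0.4489, -0.1142, 0.2482]
ee_rot: [-0.002, 0.169, 0.986, 0.0]
force: [-4.4, 1.6, 6.7]
opening: 0.0007
grasp_force: 3.4
```

```bash
cat >> fin.py <<'E'
def rod(c):
    a=np.clip(c.mean(2)[184:212,282:286].mean(1),70,170)
    return [round(184+k+(a[k]-120)/(a[k]-a[k+1]),2) for k in np.where((a[:-1]>120)&(a[1:]<=120))[0]]
E
python3 - <<'E'
from fin import *
c=get_image('side')['image'];s=robot.read_state();print(s['clock'],s['eef_pos'],s['force'],sh(c),rod(c))
E
```

```text
12.75 [ 0.44892422 -0.11421184  0.24824785] [-4.90097014  0.05368475  6.34340355] (np.float32(10.640854), np.float32(0.8519587)) [np.float64(198.43)]
```

Request:
arm_command(
  targets=[
    [0, 0, 0, 0, 0, 0, 0],
    [0, 0, 0, 0, 0, 0, 0],
    [0, 0, 0, 0, 0, 0, 0],
    [0, 0, 0, 0, 0, 0, 0],
    [0, 0, 0, 0, 0, 0, 0],
    [0, 0, -0.3, 0, 0, 0, 0],
    [0, 0, -0.7, 0, 0, 0, 0],
    [0, 0, -1.0, 0, 0, 0, 0],
    [0, 0, -1.0, 0, 0, 0, 0],
    [0, 0, -1.0, 0, 0, 0, 0],
  ],
)

```text
clock: 13.58
eef_pos: [0.45, -0.1145, 0.258]
ee_rot: [0.0, 0.17, 0.986, -0.0]
force: [-0.2, -0.5, -0.3]
opening: 0.0004
grasp_force: 0.0
```

Request:
arm_command(
  targets=[
    [0, 0, 0, 0, 0, 0, 0],
    [0, 0, 0, 0, 0, 0, 0],
    [0, 0, 0, 0, 0, 0, 0],
    [0, 0, 0, 0, 0, 0, 0],
    [0, 0, 0, 0, 0, 0, 0],
    [0, 0, 0, 0, 0, 0, 0],
    [0, 0, 0, 0, 0, 0, 0],
    [0, 0, 0, 0, 0, 0, 0],
    [0, 0, 0, 0, 0, 0, 0],
    [0, 0, 0, 0, 0, 0, 0],
  ],
)

```text
clock: 14.42
eef_pos: [0.4499, -0.1144, 0.2579]
ee_rot: [0.0, 0.17, 0.986, -0.0]
force: [0.8, -0.7, -0.9]
opening: 0.0005
grasp_force: 0.0
```

```bash
python3 - <<'E'
from fin import *
c=np.mean([get_image('side')['image'] for _ in range(6)],0).astype(np.uint8);np.save('n5.npy',c);print(sh(c),rod(c))
f=lambda i:cv2.resize(i[180:217,262:292,::-1],None,fx=13,fy=13,interpolation=cv2.INTER_NEAREST)
cv2.imwrite('pics/f5.png',np.hstack([f(np.load('n3.npy')),f(c)]))
print(robot.read_state()['eef_pos'],robot.read_state()['clock'])
E
```

```text
(np.float32(11.935378), np.float32(0.7991028)) [np.float64(199.81)]
[ 0.44992608 -0.11441939  0.25786602] 14.7167
```

View pics/f5.png

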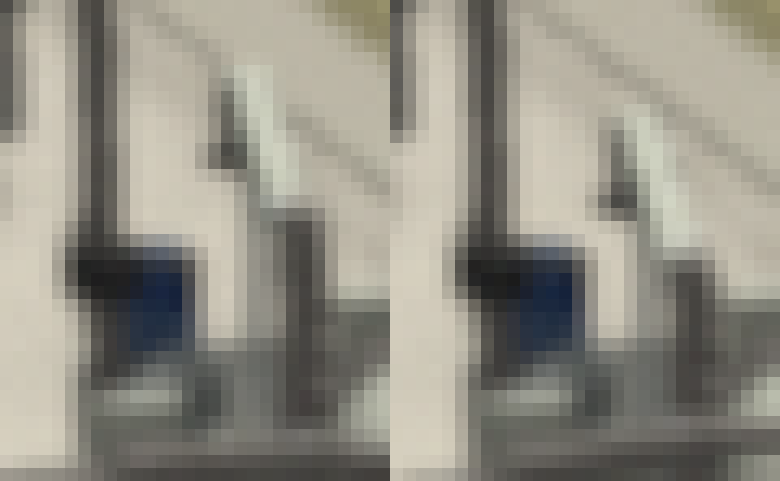

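The fin is now at row ≈194.7, which is notch 4 (this press passed only one tooth). The collar is still at row ≈200.5, so two more notches. I take them one at a time with a shorter hold.

Request:
arm_command(
  targets=[
    [0, 0, 0.2, 0, 0, 0, 0],
    [0, 0, 0.4, 0, 0, 0, 0],
    [0, 0, 0.6, 0, 0, 0, 0],
    [0, 0, 0.75, 0, 0, 0, 0],
    [0, 0, 0.9, 0, 0, 0, 0],
    [0, 0, 1.0, 0, 0, 0, 0],
    [0, 0, 1.0, 0, 0, 0, 0],
    [0, 0, 1.0, 0, 0, 0, 0],
    [0, 0, 1.0, 0, 0, 0, 0],
    [0, 0, 1.0, 0, 0, 0, 0],
  ],
)

```text
clock: 15.55
eef_pos: [0.4497, -0.1144, 0.2486]
ee_rot: [-0.0, 0.17, 0.986, -0.0]
force: [-3.1, 1.7, 5.3]
opening: 0.0005
grasp_force: 3.1
```

Request:
arm_command(
  targets=[
    [0, 0, 0, 0, 0, 0, 0],
    [0, 0, 0, 0, 0, 0, 0],
    [0, 0, 0, 0, 0, 0, 0],
    [0, 0, 0, 0, 0, 0, 0],
    [0, 0, -0.3, 0, 0, 0, 0],
    [0, 0, -0.7, 0, 0, 0, 0],
    [0, 0, -1.0, 0, 0, 0, 0],
    [0, 0, -1.0, 0, 0, 0, 0],
    [0, 0, -1.0, 0, 0, 0, 0],
    [0, 0, -1.0, 0, 0, 0, 0],
  ],
)

```text
clock: 16.38
eef_pos: [0.4495, -0.1143, 0.2573]
ee_rot: [-0.001, 0.17, 0.986, 0.0]
force: [-1.2, -0.4, -0.2]
opening: 0.0009
grasp_force: 0.0
```

Request:
arm_command(
  targets=[
    [0, 0, 0, 0, 0, 0, 0],
    [0, 0, 0, 0, 0, 0, 0],
    [0, 0, 0, 0, 0, 0, 0],
    [0, 0, 0, 0, 0, 0, 0],
    [0, 0, 0, 0, 0, 0, 0],
    [0, 0, 0, 0, 0, 0, 0],
    [0, 0, 0, 0, 0, 0, 0],
    [0, 0, 0, 0, 0, 0, 0],
    [0, 0, 0, 0, 0, 0, 0],
    [0, 0, 0, 0, 0, 0, 0],
  ],
)

```text
clock: 17.22
eef_pos: [0.4499, -0.1144, 0.2579]
ee_rot: [0.0, 0.17, 0.986, -0.0]
force: [-0.2, 0.7, 0.6]
opening: 0.0005
grasp_force: 0.0
```

```bash
python3 - <<'E'
from fin import *
c=np.mean([get_image('side')['image'] for _ in range(6)],0).astype(np.uint8);np.save('n5b.npy',c);print(sh(c),rod(c))
g=c.mean(2)
for n in('n3','n5','n5b'):
  g=np.load(n+'.npy').mean(2);print(n,[int(x) for x in g[186:206,276:279].mean(1)])
print(robot.read_state()['eef_pos'],robot.read_state()['clock'])
E
```

```text
(np.float32(14.291601), np.float32(0.69004375)) [np.float64(201.93)]
n3 [165, 161, 161, 167, 169, 156, 154, 181, 193, 194, 197, 199, 190, 165, 143, 137, 137, 138, 137, 133]
n5 [174, 175, 174, 172, 172, 175, 179, 179, 171, 156, 170, 193, 191, 165, 143, 137, 137, 137, 138, 133]
n5b [174, 176, 175, 178, 182, 183, 181, 179, 180, 182, 180, 160, 149, 151, 143, 138, 137, 137, 138, 133]
[ 0.44990521 -0.11443483  0.25783881] 17.5167
```

```bash
python3 - <<'E'
from fin import *
f=lambda i:cv2.resize(i[184:210,260:288,::-1],None,fx=14,fy=14,interpolation=cv2.INTER_NEAREST)
c=np.load('n5b.npy');cv2.imwrite('pics/f6.png',np.hstack([f(np.load('n5.npy')),f(c)]))
c0=np.load('n3.npy').astype(int);g=c.astype(int)
print('sat B-R rows196-208 cols268-278');print((g[196:208,268:279,2]-g[196:208,268:279,0]))
E
```

```text
sat B-R rows196-208 cols268-278
[[-10  -7 -11 -17 -24 -24 -22 -23 -23 -22 -17]
 [ -8  -6  -9 -17 -20 -19 -19 -19 -21 -18 -11]
 [ -5  -3  -6 -10 -10  -5  -2  -5 -14 -17 -13]
 [ -3  -3  -3  -2   2  12  16   6  -8 -15 -20]
 [ -2  -2  -3   0   6  15  19  12  -4 -17 -22]
 [ -2   0  -1   2  12  28  33  28   3 -14 -23]
 [ -6  -2   1   3  19  34  39  36   7 -14 -22]
 [-12  -4   0  10  25  34  36  35  11 -10 -20]
 [-15  -7  -3  10  27  33  30  30  13  -9 -20]
 [-15  -9  -3   9  26  29  29  26  13  -8 -19]
 [-16 -10  -3   7  21  24  19  18  11  -4 -10]
 [-13  -7  -3   2   7   8   6   6   4   0  -4]]
```

View pics/f6.png

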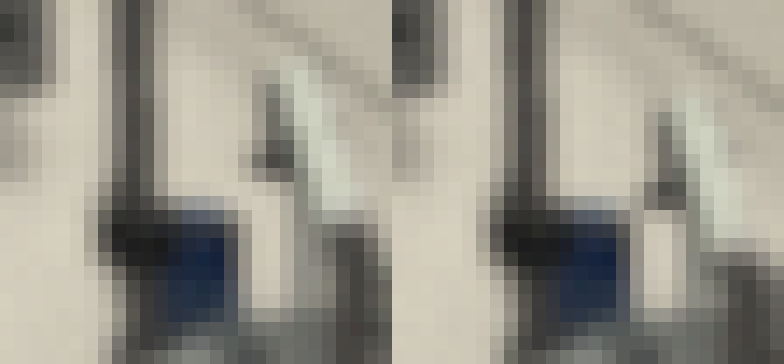

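The fin at notch 5 is at row ≈197.4. The collar's left-edge centre and the grey trace of the finger over the cap sit at row ≈200, so the index is at z ≈ 0.1285. Notch 6 (0.125, off by ~3.5 mm) is nearer than notch 5 (off by ~6.5 mm), so one more notch.

Request:
arm_command(
  targets=[
    [0, 0, 0.2, 0, 0, 0, 0],
    [0, 0, 0.4, 0, 0, 0, 0],
    [0, 0, 0.6, 0, 0, 0, 0],
    [0, 0, 0.75, 0, 0, 0, 0],
    [0, 0, 0.9, 0, 0, 0, 0],
    [0, 0, 1.0, 0, 0, 0, 0],
    [0, 0, 1.0, 0, 0, 0, 0],
    [0, 0, 1.0, 0, 0, 0, 0],
    [0, 0, 1.0, 0, 0, 0, 0],
    [0, 0, 1.0, 0, 0, 0, 0],
  ],
)

```text
clock: 18.35
eef_pos: [0.4489, -0.1142, 0.2482]
ee_rot: [-0.002, 0.169, 0.986, 0.0]
force: [-4.5, 1.2, 6.1]
opening: 0.0002
grasp_force: 3.4
```

Request:
arm_command(
  targets=[
    [0, 0, 0, 0, 0, 0, 0],
    [0, 0, 0, 0, 0, 0, 0],
    [0, 0, 0, 0, 0, 0, 0],
    [0, 0, 0, 0, 0, 0, 0],
    [0, 0, -0.3, 0, 0, 0, 0],
    [0, 0, -0.7, 0, 0, 0, 0],
    [0, 0, -1.0, 0, 0, 0, 0],
    [0, 0, -2.0, 0, 0, 0, 0],
    [0, 0, -3.5, 0, 0, 0, 0],
    [0, 0, -5.0, 0, 0, 0, 0],
  ],
)

```text
clock: 19.18
eef_pos: [0.4496, -0.1142, 0.2981]
ee_rot: [-0.001, 0.17, 0.986, 0.0]
force: [0.3, -0.8, -0.5]
opening: 0.0007
grasp_force: 0.0
```

Request:
arm_command(
  targets=[
    [0, 0, 0, 0, 0, 0, 0],
    [0, 0, 0, 0, 0, 0, 0],
    [0, 0, 0, 0, 0, 0, 0],
    [0, 0, 0, 0, 0, 0, 0],
    [0, 0, 0, 0, 0, 0, 0],
    [0, 0, 0, 0, 0, 0, 0],
    [0, 0, 0, 0, 0, 0, 0],
    [0, 0, 0, 0, 0, 0, 0],
    [0, 0, 0, 0, 0, 0, 0],
    [0, 0, 0, 0, 0, 0, 0],
  ],
)

```text
clock: 20.02
eef_pos: [0.4499, -0.1144, 0.2978]
ee_rot: [-0.0, 0.17, 0.986, 0.0]
force: [0.2, -0.4, -0.8]
opening: 0.0004
grasp_force: 0.0
```

```bash
python3 - <<'E'
from fin import *
c=np.mean([get_image('side')['image'] for _ in range(6)],0).astype(np.uint8);np.save('n6.npy',c);print(sh(c),rod(c))
f=lambda i:cv2.resize(i[184:222,246:290,::-1],None,fx=9,fy=9,interpolation=cv2.INTER_NEAREST)
cv2.imwrite('pics/f7.png',np.hstack([f(np.load('n5b.npy')),f(c)]))
print(robot.read_state()['eef_pos'],robot.read_state()['clock'])
E
```

```text
(np.float32(17.387005), np.float32(0.56513846)) [np.float64(205.07)]
[ 0.44991424 -0.11441916  0.29788636] 20.3167
```

View pics/f7.png

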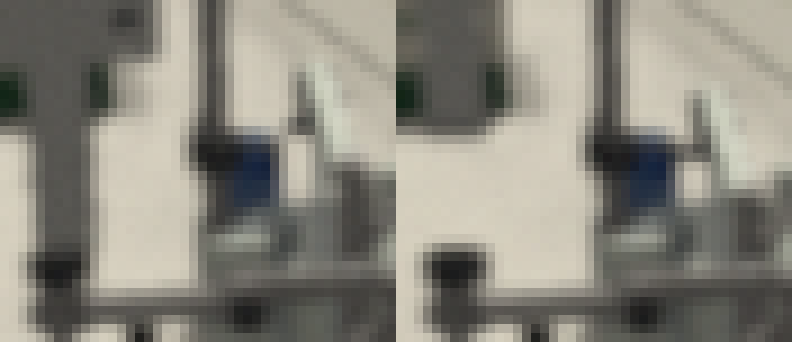

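At notch 6 the fin is at row ≈200.4, level with the collar at ≈200.2. The screw head is back at row ≈213.3, as at the start, so the pawl is seated, and the fingers are clear.

```bash
python3 - <<'E'
from fin import *
print(rod(get_image('side')['image']));print(robot.hand_in())
E
```

```text
[np.float64(205.08)]
the job is handed in; nothing more can be done
None
```

The job is handed in: the lift is down six notches and locked, with the arm's fin level with the index finger to within about 4 mm by my camera measurement. The pawl is seated, the drum is still, the fingers are clear, and no verdict came back.

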